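# Open the counterweighted gauge arm and tray the checked bush

### The job

The brass bush in the gauging fixture has been checked. Swing the counterweighted hold-down arm up past its balance point and lay it back gently on its spring buffer, without letting it drop or forcing the buffer, so that it stays open by itself with your hand off it. Then lift the bush out of its nest and seat it upright and fully home in the empty pocket of the blue tray, leaving the three bushes there and everything else where they are.

Things in the scene. Friction and masses are not known exactly. Their poses are not given: they have to be found in the camera images.
- gauging_fixture: Fixed gauging fixture: dark base 236x90x14 mm; in front a steel nest block 50x50 mm, top 24 mm up; behind it a dial gauge lying face up (to 44 mm high); hinge cheeks to 115 mm; at the rear a stop screw with a spring buffer. Origin on the bench under the nest's centre; x from the closed arm's handle towards the hinge and stop screw, y along the hinge axis to the side of the grip, z up.
- hinge_pin (a point): Centre of the arm's hinge pin, 95 mm behind the nest's centre (fixture x), 100 mm above the bench; hinge axis = fixture y. Axes of the fixture.
- hold_down_arm (a joint): Arm angle, rad: 0 = level, foot on the bush; grows as the handle swings up and back over the hinge. A counterweight on its crank (mass varies) balances it between 0.75 and 0.95: below, it falls on the bush; above, onto the buffer, met between 1.55 and 2.0 (stop screw set anew at each start: feel for it). 2 N at the handle lifts it. Over 2 rad/s, or over 15 N on the bush, is rough.
- handle (a point): Middle of the grip: a freely turning black sleeve 16 mm across, 55 mm long, along the hinge axis, on the +y side of the grey bar's end (bar 18 wide, 13 high). At arm angle q it is at the hinge + (-150 cos q, 45, 150 sin q) mm in fixture axes. Pinch it from above, a finger before and one behind it; the sleeve turns in the fingers as the arm swings. These axes turn with the arm.
- buffer (a joint): How far the damped spring buffer (black cap 25 mm across, under the opened counterweight) is pressed in, m: 0 untouched, 0.0003 to 0.001 under the resting arm; over 0.0025 is forced, 0.006 its end. 12000 N/m, 300 N s/m, 43 to 59 mm from the hinge: at the handle about 3 mm of swing per mm of buffer, 1.4 N per mm of swing. The arm must not land on it faster than 0.2 rad/s (30 mm/s at the handle).
- bush: The checked brass bush in the nest: 24 mm high, 60 g; flange 26 mm across, 3.5 mm thick at the bottom, body 19 mm across above it (tapers a little to the touch). Origin at the centre of its underside, z up its axis. Grasp the body from above with the fingers on its fixture +y and -y sides, tips just above the nest block.
- nest (a point): Centre of the nest's floor, 20 mm above the bench, where the bush's underside sits: a round recess 28 mm across, 4 mm deep. Axes of the fixture.
- free_pocket (a point): Centre of the floor of the empty pocket in the blue tray, 11 mm above the bench: a round recess 28 mm across, 7 mm deep, tray top 18 mm above the bench. The fixed tray, 120x120 mm, has four such pockets in a square 60 mm apart; its centre is at (30, -30) mm in this point's x, y, which run along the tray's edges; z up.
- bush_b: Bush like the first, in the tray pocket at (60, 0) mm in the free pocket's axes; stays there. Origin at the centre of its underside.
- bush_c: Bush in the tray pocket at (60, -60) mm in the free pocket's axes; stays there. Origin at the centre of its underside.
- bush_d: Bush in the tray pocket at (0, -60) mm in the free pocket's axes; stays there. Origin at the centre of its underside.
- spare_v_block: Loose steel V-block, 45x44x38 mm, behind the tray; a bystander, stays there. Origin at the centre of its underside.
- plug: Loose double-ended dark plug gauge, 100 mm long, 18 mm across, lying left of the fixture; a bystander, stays there. Origin at the centre of its underside.

How it is judged:
By the outcome, as a careful person would: the job done as asked, in the order asked, and still so for the second after the job is handed in, with the robot touching nothing.
It also fails if it takes over 72 s, if anything falls off the work surface, if the arm or the gripper's body presses on something with over 40 N, if the wrist force passes 120 N, or if a joint passes its speed limit or range.

### The arm

A 6-joint arm with a two-finger parallel gripper is mounted at the origin on a cart in front of the work surface, level with it; the furniture and walls round the work are solid. World frame = base frame: x ahead of the robot, y to its left, z up, the work surface at z = 0. Lengths are in mm, angles in rad, forces in N, time in s.
With the tool pointing down it reaches from about 225 to 725 mm from the base axis. Payload 3.1 kg.
Tool frame: the origin (TCP) lies on the centre line of the jaws, within the pads' length; the fingertips stand 19 mm ahead of it and the grasp point (between the pads) is the TCP; y points along the fingers, z is the direction in which the jaws open and shut, and the axes are right-handed (so a half turn about y gives the same grasp; the last joint's range is limited). The gripper opens to 85 mm and grips with 20 to 120 N. Pads are 22 mm wide; open, the fingers measure 114 mm over their backs; the gripper's body (76 mm by 85 mm) begins 54 mm behind the grasp point. The pads swing forward as they close: fully open they stand 13 mm farther back than shut.
Start: joints at [-1.358, 0.048, 0.099, 1.622, 0, 1.443], TCP at [175.461, -494.804, 250.312] pointing down, gripper open.
Joint ranges: [-2.91, 2.91], [-0.99, 1.94], [-1.21, 1.42], [-2.12, 2.29], [-1.49, 1.47], [-3.14, 3.14]. Speed limits (rad/s): [2.79, 2.79, 3.14, 3.14, 3.14, 3.14].

### API

Orientations are given as a rotation vector (axis times angle).
In Python, from rig import ctrl gives the robot as it stands.
- The arm moves only by the shell command python3 -m handwheel 'ROWS'. ROWS is JSON, a list of rows, each a list of 7 numbers: the shift along the world's x, y, z in units of 25 mm (1.0 is 25 mm), then the turn, a rotation vector about the world's x, y, z in units of 6 degrees (1.0 is 6 degrees), then the finger opening in mm, from 0 to 85.4. In form: [[tx, ty, tz, ax, ay, az, claw], ...]. A call has 1 to 5 rows; each row shifts and turns the commanded pose from where the row before left it; what a row does not reach is not made up. A row lasts 1/10 s, in which the tool goes at most 50 mm and 8.59 degrees, less where a joint would pass 70% of its speed; a pose out of reach is approached as far as the arm can. A call is refused whole if a number of a shift passes 1 or a number of a turn 1, either way. A call with a gripper value outside its range is refused whole. The fingers move at their own pace and stop on an object; the grip force is fixed at half the most. Time passes only in rows, so rows that do not move let the fingers close. It gives the time, the measured TCP pose, the force and the opening at its end, in the units of the state.
- ctrl.observe(): the state, without advancing time (a new reading comes with each control period).
- ctrl.read_camera(name): name is "side" or "top" or "wrist"; returns a dict with "frame" (480x640x3 uint8, red, green, blue), "fx", "fy", "cx", "cy" (pixels), "extrinsics" (4x4, takes a point from world to camera coordinates). Camera axes: x right, y up, looking along -z (the intrinsics and any distortion apply to the point x, -y, -z); pixel columns grow to the right and rows downward; lengths in mm; the calibration is good to about 2 mm. The wrist camera is an equidistant fisheye: a pixel r from the principal point sees the ray r / f radians off the axis. A picture is of the moment at which its call begins. There is no depth.
- ctrl.sign_off(): hands the job in, once; it reports no verdict.
The state is a dict: "time_s": time; "joint_pos": joint angles; "dq": joint speeds; "joint_efforts": joint torques, N m; "tool_pos": TCP position; "tcp_rot": TCP orientation; "wrist_force": force on the tool from outside, world axes, zero at the start; "torque": the same for the moment, N m; "finger_gap": opening from 0.0 (shut) to 1.0 (fully open).
Only numpy, scipy, OpenCV 4.12 (cv2) and the standard library are available. Lean on these libraries where they do the work, as an engineer would, in place of code of your own. Each camera call takes 0.05 s, during which the arm holds its last target. There are 200 camera calls.

## Working session

There is one attempt and no reset: what is moved stays moved. The work goes in short steps, Python scripts to look and compute and a shell command to move; the robot and the scene stay as the last step left them, time stands still between calls to the robot, and variables do not carry over. Pictures are saved under pics/ and viewed, about 8 in all and at most 12, crops included, and the job is handed in when it is done.

```bash
mkdir -p pics; ls; cat > h.py <<'E'
import numpy as np, cv2
from rig import ctrl
def snap(n,name):
    c=ctrl.read_camera(n); cv2.imwrite(f'pics/{name}.png',c['frame'][:,:,::-1])
    np.savez(f'pics/{name}.npz',**{k:np.asarray(c[k]) for k in c}); return c
def load(name): return dict(np.load(f'pics/{name}.npz'))
def ray(c,u,v,fish=False):
    E=c['extrinsics']; x=(u-c['cx'])/c['fx']; y=(v-c['cy'])/c['fy']
    if fish:
        r=np.hypot(x,y); s=np.sinc(r/np.pi); d=np.array([x*s,-y*s,-np.cos(r)])
    else: d=np.array([x,-y,-1.])
    R=E[:3,:3]; return -R.T@E[:3,3], R.T@d
def at_z(c,u,v,z,fish=False):
    o,d=ray(c,u,v,fish); return o+d*(z-o[2])/d[2]
def proj(c,p,fish=False):
    E=c['extrinsics']; q=E[:3,:3]@np.asarray(p,float)+E[:3,3]; x,y,z=q[0],-q[1],-q[2]
    if fish:
        r=np.hypot(x,y); t=np.arctan2(r,z); k=t/max(r,1e-9); x,y=x*k,y*k
    else: x,y=x/z,y/z
    return float(c['cx']+c['fx']*x), float(c['cy']+c['fy']*y)
E
python3 - <<'E'
from h import *
s=ctrl.observe(); print(s)
for n in('top','side'):
    c=snap(n,n+'0'); print(n,c['fx'],c['cx'],c['cy'],c['extrinsics'].round(3).tolist(),[k for k in c])
E
```

```text
pics
{'time_s': 0.0, 'joint_pos': array([-1.35779149e+00,  4.87619020e-02,  9.75829102e-02,  1.62198033e+00,
       -1.87444339e-05,  1.44297299e+00]), 'dq': array([-0.0018678 ,  0.00209625, -0.00016923, -0.00053654,  0.00075278,
       -0.00019927]), 'joint_efforts': array([ 3.53596479e-04, -3.38786101e+01,  3.20013213e+01,  2.02120130e-02,
       -1.15506718e-04,  6.97773828e-06]), 'tool_pos': array([ 175.34186474, -494.25644017,  249.10380933]), 'tcp_rot': array([-0.35056534,  2.03890765, -2.03403082]), 'wrist_force': array([0.3875497 , 0.05368486, 0.00374596]), 'torque': array([ 0.03842786,  0.04798645, -0.01459672]), 'finger_gap': 0.9991289461697964}
top 528.8921524410288 319.1332683318814 233.57564059557475 [[0.006, -1.0, -0.001, 13.833], [0.994, 0.006, 0.107, -543.583], [-0.107, -0.002, 0.994, -1227.233], [0.0, 0.0, 0.0, 1.0]] ['frame', 'fx', 'fy', 'cx', 'cy', 'extrinsics']
side 480.66447497035 320.2682572874883 242.54579049489945 [[-0.937, -0.35, 0.006, 524.893], [0.169, -0.438, 0.883, -164.536], [-0.306, 0.828, 0.469, -976.563], [0.0, 0.0, 0.0, 1.0]] ['frame', 'fx', 'fy', 'cx', 'cy', 'extrinsics']
```

View pics/top0.png

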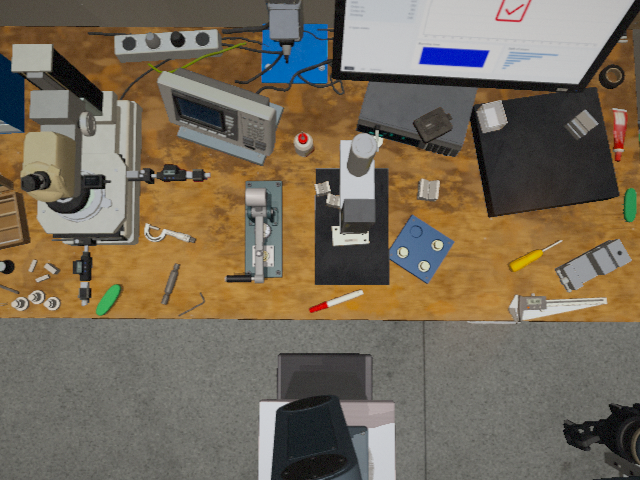

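View pics/side0.png

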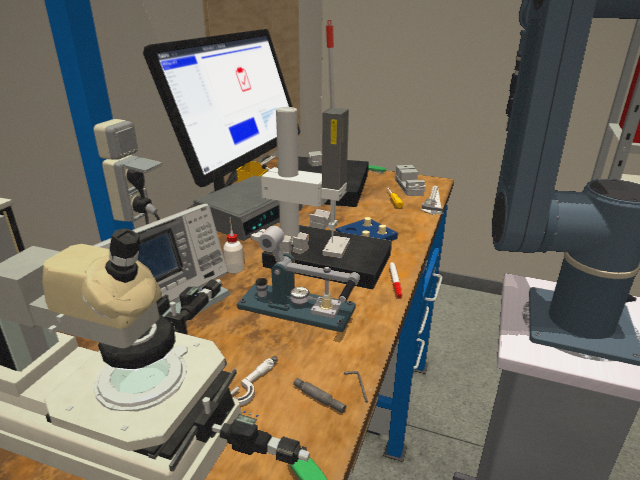

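Top view: the fixture is at u 243–283, v 180–280, with its handle at (240,278). The tray is at (421,248), with its empty pocket near (417,231). The V-block is at (428,188) and the plug at (172,283). I'll zoom in for finer pixels.

```bash
python3 - <<'E'
from h import *
c=load('top0'); f=c['frame'][:,:,::-1]
a=cv2.resize(f[170:290,215:295],None,fx=5,fy=5,interpolation=cv2.INTER_CUBIC)
b=cv2.resize(f[210:290,383:459],None,fx=5,fy=5,interpolation=cv2.INTER_CUBIC)
o=np.zeros((600,790,3),np.uint8); o[:,:400]=a; o[:400,405:785]=b; cv2.imwrite('pics/z.png',o)
for n,u,v,z in [('baseTL',244,181,14),('baseTR',282,181,14),('baseBR',282,277,14),('hand',240,278,100),('free',417,231,18),('b',438,245,35),('d',403,252,35),('c',424,267,35)]: print(n,at_z(c,u,v,z).round(1))
E
```

```text
baseTL [672.5 200.8  14. ]
baseTR [673.  108.4  14. ]
baseBR [440.5 105.2  14. ]
hand [435.5 192.3 100. ]
free [ 552.4 -217.2   18. ]
b [ 517.5 -263.1   35. ]
d [ 500.5 -180.5   35. ]
c [ 465.5 -229.4   35. ]
```

View pics/z.png

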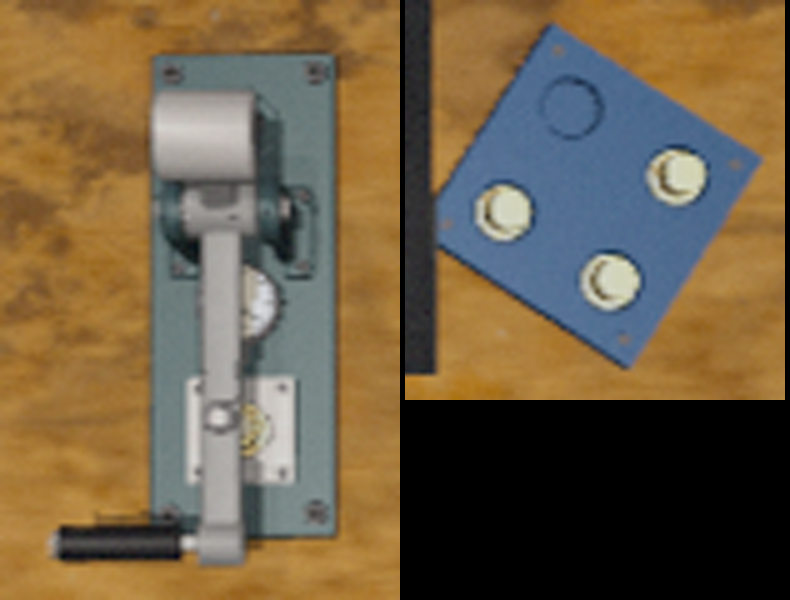

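```bash
cat >> h.py <<'E'
def zp(zu,zv,u0,v0,k=5): return u0+(zu+.5)/k-.5, v0+(zv+.5)/k-.5
E
python3 - <<'E'
from h import *
c=load('top0')
def A(n,u,v,z):
    p=at_z(c,*zp(u,v,215,170),z); print(n,p.round(1)); return p
TL=A('TL',152,55,14);TR=A('TR',338,55,14);BR=A('BR',338,537,14);BL=A('BL',152,537,14)
print('yaw from right edge',np.arctan2(*(TR-BR)[1::-1]),'left',np.arctan2(*(TL-BL)[1::-1]))
n=np.mean([A('n',*q,24) for q in((187,377),(295,377),(295,484),(185,484))],0);print('nest',n)
h=A('handle',121,543,100); print('expect handle-nest (-55,45):',(h-n)[:2])
def B(n,u,v,z):
    p=at_z(c,*zp(u-405,v,383,210),z); print(n,p.round(1)); return p
f=B('free',571,107,18)
cs=[B('corner',*q,18) for q in((552,24),(762,159),(628,369),(440,245))]
b=B('b',682,172,35);d=B('d',511,208,35);cc=B('c',614,277,35)
t=np.mean([b,d],0);print('centre b,d',t,'free by 2t-c',2*t-cc,'yaw',np.arctan2(*(cs[1]-cs[0])[1::-1]), np.arctan2(*(cc-d)[1::-1]))
E
```

```text
TL [673.5 198.4  14. ]
TR [674.  107.9  14. ]
BR [440.5 104.7  14. ]
BL [439.9 193.4  14. ]
yaw from right edge 0.013925482506637504 left 0.021426952344134165
n [515.7 176.9  24. ]
n [516.  125.5  24. ]
n [465.1 124.7  24. ]
n [464.8 176.8  24. ]
nest [490.39432065 150.99367385  24.        ]
handle [435.1 194.9 100. ]
expect handle-nest (-55,45): [-55.31746628  43.93546646]
free [ 552.3 -214.3   18. ]
corner [ 592.5 -205.7   18. ]
corner [ 527.9 -305.4   18. ]
corner [ 427.4 -239.7   18. ]
corner [ 485.7 -151.    18. ]
b [ 519.9 -263.2   35. ]
d [ 502.4 -182.4   35. ]
c [ 470.2 -230.4   35. ]
centre b,d [ 511.13146698 -222.77670903   35.        ] free by 2t-c [ 552.07118313 -215.16207091   35.        ] yaw -2.145879821856622 -2.161066145255013
```

```bash
cat >> h.py <<'E'
from scipy.spatial.transform import Rotation as Ro
def st(tgt=None):
    s=ctrl.observe(); R=Ro.from_rotvec(s['tcp_rot']).as_matrix(); p=s['tool_pos']
    print('t',round(s['time_s'],2),'p',p.round(1),'y',R[:,1].round(3),'jaw deg',round(float(np.degrees(np.arctan2(R[1,2],R[0,2]))),1),'F',s['wrist_force'].round(2),'gap',round(s['finger_gap'],3),'q',s['joint_pos'].round(2))
    if tgt is not None: print('units to go',((np.array(tgt)-p)/25).round(2))
E
python3 -c "
from h import *; st([435,195,170])"
```

```text
t 0.1 p [ 175.3 -494.3  249.2] y [-0.     0.002 -1.   ] jaw deg -70.5 F [-0.13  0.57 -0.13] gap 1.001 q [-1.36  0.05  0.1   1.62  0.    1.44]
units to go [10.39 27.57 -3.17]
```

```bash
python3 -m handwheel '[[0.36,1,0,0,0,0.42,85],[0.36,1,0,0,0,0.42,85],[0.36,1,0,0,0,0.42,85],[0.36,1,0,0,0,0.42,85],[0.36,1,0,0,0,0.42,85]]' && python3 -m handwheel '[[0.36,1,0,0,0,0.42,85],[0.36,1,0,0,0,0.42,85],[0.36,1,0,0,0,0.42,85],[0.36,1,0,0,0,0.42,85],[0.36,1,0,0,0,0.42,85]]' && python3 -m handwheel '[[0.36,1,0,0,0,0.42,85],[0.36,1,0,0,0,0.42,85],[0.36,1,0,0,0,0.42,85],[0.36,1,0,0,0,0.42,85],[0.36,1,0,0,0,0.42,85]]' && python3 -m handwheel '[[0.36,1,0,0,0,0.42,85],[0.36,1,0,0,0,0.42,85],[0.36,1,0,0,0,0.42,85],[0.36,1,0,0,0,0.42,85],[0.36,1,0,0,0,0.42,85]]' && python3 -m handwheel '[[0.36,1,0,0,0,0.42,85],[0.36,1,0,0,0,0.42,85],[0.36,1,0,0,0,0.42,85],[0.36,1,0,0,0,0.42,85],[0.36,1,0,0,0,0.42,85]]' && python3 -m handwheel '[[0.36,1,0,0,0,0.42,85],[0.36,1,0,0,0,0.42,85],[0.36,0.57,0,0,0,0.42,85],[0,0,0,0,0,0,85]]'
python3 -c "
from h import *; st([435,195,170]); snap('wrist','w1')"
```

```text
time_s: 0.6
tool_pos: [220.6, -368.5, 249.7]
tcp_rot: [-0.549, 1.904, -1.902]
wrist_force: [-0.1, -0.2, 0.6]
finger_gap: 0.994
time_s: 1.1
tool_pos: [265.5, -243.6, 249.8]
tcp_rot: [-0.727, 1.763, -1.761]
wrist_force: [0.6, -0.2, 0.8]
finger_gap: 0.996
time_s: 1.6
tool_pos: [310.5, -118.7, 249.9]
tcp_rot: [-0.884, 1.615, -1.614]
wrist_force: [0.5, -0.4, 0.1]
finger_gap: 0.993
time_s: 2.1
tool_pos: [355.4, 6.3, 249.9]
tcp_rot: [-1.024, 1.461, -1.461]
wrist_force: [0.8, -0.6, 0.1]
finger_gap: 0.997
time_s: 2.6
tool_pos: [400.4, 131.3, 249.7]
tcp_rot: [-1.147, 1.304, -1.303]
wrist_force: [-0.0, 0.3, 0.8]
finger_gap: 0.998
time_s: 3.0
tool_pos: [427.7, 195.8, 249.2]
tcp_rot: [-1.212, 1.207, -1.206]
wrist_force: [-0.2, -0.1, -0.6]
finger_gap: 0.995
t 3.0 p [427.7 195.8 249.2] y [-0.001 -0.    -1.   ] jaw deg 0.2 F [-0.22 -0.06 -0.59] gap 0.995 q [ 0.29 -0.09 -0.04  1.62  0.    1.85]
units to go [ 0.29 -0.03 -3.17]
```

View pics/w1.png

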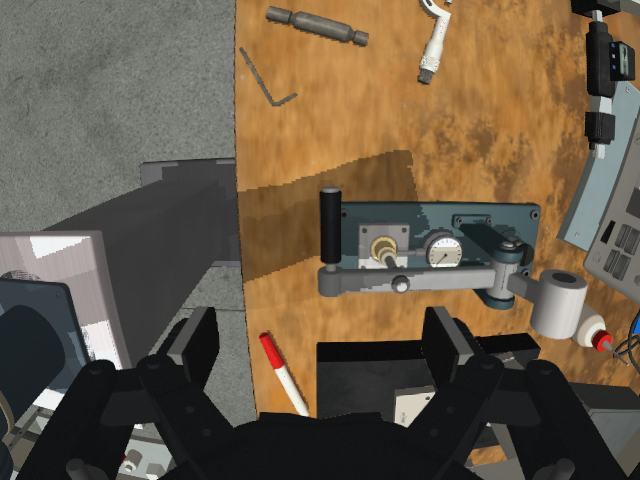

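The wrist view shows the handle sleeve centred at about (331,227), running from v 190 to 264. The bush in the nest is near (384,247) and the jaws are clear. I'll convert these to world positions.

```bash
python3 - <<'E'
from h import *
c=load('w1')
for n,u,v,z in [('handle',331,227,100),('sleeve top',331,190,100),('sleeve bot',331,265,100),('nestTL',359,225,24),('nestTR',409,225,24),('nestBR',407,270,24),('tip c',320,340,0)]: print(n,at_z(c,u,v,z,True).round(1))
print('proj handle', proj(c,[435,195,100],True))
print('base TL,BL proj',proj(c,[440.5,104.7,14],True),proj(c,[674,108,14],True),proj(c,[673.5,198.4,14],True))
E
```

```text
handle [435.1 196.6 100. ]
sleeve top [434.8 225.2 100. ]
sleeve bot [435.6 165.5 100. ]
nestTL [464.8 177.6  24. ]
nestTR [514.9 178.1  24. ]
nestBR [516.7 130.1  24. ]
tip c [427.4  30.3   0. ]
proj handle (330.8102275412326, 228.9723769552411)
base TL,BL proj (332.6466957578033, 288.5461347413498) (528.1463521801725, 282.1438585637834) (540.8140598828583, 207.6739395556225)
```

```bash
python3 -m handwheel '[[0.29,0,-0.6,0,0,0,60],[0,0,-0.8,0,0,0,60],[0,0,-0.8,0,0,0,60],[0,0,-0.8,0,0,0,60],[0,0,-0.8,0,0,0,60]]' && python3 -m handwheel '[[0,0,-0.8,0,0,0,40],[0,0,-0.6,0,0,0,40],[0,0,-0.4,0,0,0,40],[0,0,-0.3,0,0,0,40],[0,0,0,0,0,0,30]]'
python3 -c "
from h import *; st([435.2,195.5,100])"
```

```text
time_s: 3.55
tool_pos: [434.1, 193.3, 154.4]
tcp_rot: [-1.21, 1.21, -1.21]
wrist_force: [0.6, -0.8, 0.1]
finger_gap: 0.707
time_s: 4.05
tool_pos: [433.9, 193.9, 101.9]
tcp_rot: [-1.211, 1.21, -1.208]
wrist_force: [-0.8, 0.1, -0.1]
finger_gap: 0.349
t 4.05 p [433.9 193.9 101.9] y [-0.002 -0.001 -1.   ] jaw deg 0.0 F [-0.79  0.08 -0.06] gap 0.349 q [ 0.28 -0.06 -0.3   1.33 -0.    1.85]
units to go [ 0.05  0.07 -0.08]
```

```bash
python3 -m handwheel '[[0.05,0.06,-0.06,0,0,0,22],[0,0,0,0,0,0,14],[0,0,0,0,0,0,10],[0,0,0,0,0,0,8],[0,0,0,0,0,0,8]]' && python3 -m handwheel '[[0,0,0,0,0,0,8],[0,0,0,0,0,0,8]]'
python3 -c "
from h import *; st([435.2,195.5,100])"
```

```text
time_s: 4.55
tool_pos: [435.5, 196.3, 101.9]
tcp_rot: [-1.21, 1.208, -1.207]
wrist_force: [-5.0, 0.4, 4.7]
finger_gap: 0.167
time_s: 4.75
tool_pos: [435.5, 196.2, 101.9]
tcp_rot: [-1.21, 1.209, -1.207]
wrist_force: [-5.2, 0.2, 4.9]
finger_gap: 0.162
t 4.75 p [435.5 196.2 101.9] y [-0.001  0.001 -1.   ] jaw deg 0.1 F [-5.2   0.2   4.88] gap 0.162 q [ 0.28 -0.05 -0.3   1.33  0.    1.85]
units to go [-0.01 -0.03 -0.08]
```

```bash
python3 -m handwheel '[[0,0,0.1,0,0,0,8],[0,0,0.1,0,0,0,8],[0,0,0.1,0,0,0,8],[0,0,0.1,0,0,0,8],[0,0,0,0,0,0,8]]'
python3 -c "
from h import *; st(); 
for q in np.arange(0,2.01,.1): print(round(q,2),(585.5-150*np.cos(q)).round(1),(100+150*np.sin(q)).round(1), (150*np.diff(np.c_[-np.cos([q,q+.1]),np.sin([q,q+.1])],axis=0)/25).round(2))"
```

```text
time_s: 5.25
tool_pos: [435.8, 196.2, 111.5]
tcp_rot: [-1.21, 1.209, -1.207]
wrist_force: [-4.3, 2.9, -1.4]
finger_gap: 0.161
t 5.25 p [435.8 196.2 111.5] y [-0.     0.001 -1.   ] jaw deg 0.1 F [-4.31  2.92 -1.41] gap 0.161 q [ 0.28 -0.06 -0.28  1.35  0.    1.85]
0.0 435.5 100.0 [[0.03 0.6 ]]
0.1 436.2 115.0 [[0.09 0.59]]
0.2 438.5 129.8 [[0.15 0.58]]
0.3 442.2 144.3 [[0.21 0.56]]
0.4 447.3 158.4 [[0.26 0.54]]
0.5 453.9 171.9 [[0.31 0.51]]
0.6 461.7 184.7 [[0.36 0.48]]
0.7 470.8 196.6 [[0.41 0.44]]
0.8 481.0 207.6 [[0.45 0.4 ]]
0.9 492.3 217.5 [[0.49 0.35]]
1.0 504.5 226.2 [[0.52 0.3 ]]
1.1 517.5 233.7 [[0.55 0.24]]
1.2 531.1 239.8 [[0.57 0.19]]
1.3 545.4 244.5 [[0.59 0.13]]
1.4 560.0 247.8 [[0.6  0.07]]
1.5 574.9 249.6 [[0.6  0.01]]
1.6 589.9 249.9 [[ 0.6  -0.05]]
1.7 604.8 248.7 [[ 0.59 -0.11]]
1.8 619.6 246.1 [[ 0.58 -0.17]]
1.9 634.0 241.9 [[ 0.56 -0.22]]
2.0 647.9 236.4 [[ 0.53 -0.28]]
```

```bash
python3 -m handwheel '[[0.02,0,0.2,0,0,0,8],[0.04,0,0.3,0,0,0,8],[0.05,0,0.29,0,0,0,8],[0.07,0,0.29,0,0,0,8],[0.08,0,0.29,0,0,0,8]]' && python3 -m handwheel '[[0.1,0,0.28,0,0,0,8],[0.11,0,0.28,0,0,0,8],[0,0,0,0,0,0,8]]'
python3 -c "
from h import *; st([447.3,196.2,160.3])"
```

```text
time_s: 5.75
tool_pos: [442.3, 196.3, 146.8]
tcp_rot: [-1.21, 1.209, -1.207]
wrist_force: [-3.6, 2.7, 0.2]
finger_gap: 0.162
time_s: 6.05
tool_pos: [448.0, 196.4, 162.2]
tcp_rot: [-1.208, 1.208, -1.208]
wrist_force: [-5.6, 3.4, 2.1]
finger_gap: 0.167
t 6.05 p [448.  196.4 162.2] y [ 0.001  0.001 -1.   ] jaw deg 0.1 F [-5.61  3.36  2.09] gap 0.167 q [ 0.28 -0.05 -0.17  1.45  0.    1.84]
units to go [-0.03 -0.01 -0.07]
```

```bash
python3 -m handwheel '[[0.13,0,0.24,0,0,0,8],[0.13,0,0.25,0,0,0,8],[0.15,0,0.25,0,0,0,8],[0.16,0,0.25,0,0,0,8],[0.18,0,0.24,0,0,0,8]]' && python3 -m handwheel '[[0.18,0,0.24,0,0,0,8],[0.2,0,0.22,0,0,0,8],[0.21,0,0.22,0,0,0,8],[0.22,0,0.2,0,0,0,8],[0.23,0,0.2,0,0,0,8]]'
python3 -c "
from h import *; st([492.3,196.2,219.4])"
```

```text
time_s: 6.55
tool_pos: [466.0, 196.7, 192.8]
tcp_rot: [-1.209, 1.209, -1.206]
wrist_force: [-7.0, 5.1, 4.8]
finger_gap: 0.165
time_s: 7.05
tool_pos: [493.7, 197.1, 220.9]
tcp_rot: [-1.204, 1.206, -1.208]
wrist_force: [-1.5, 4.7, 4.0]
finger_gap: 0.166
t 7.05 p [493.7 197.1 220.9] y [ 0.005  0.003 -1.   ] jaw deg 0.1 F [-1.46  4.74  4.02] gap 0.166 q [0.25 0.05 0.05 1.56 0.   1.82]
units to go [-0.06 -0.04 -0.06]
```

```bash
python3 -m handwheel '[[0.24,0.03,0.16,0,0,0,8],[0.25,0.03,0.16,0,0,0,8],[0.26,0.01,0.14,0,0,0,8],[0.27,0.01,0.13,0,0,0,8],[0.27,0.01,0.12,0,0,0,8]]' && python3 -m handwheel '[[0.28,0,0.1,0,0,0,8],[0.28,0,0.09,0,0,0,8],[0.29,0,0.07,0,0,0,8],[0.2,0,0.04,0,0,0,8],[0,0,0,0,0,0,8]]'
python3 -c "
from h import *; st([545.4,197.6,246.4])"
```

```text
time_s: 7.55
tool_pos: [526.9, 197.8, 240.2]
tcp_rot: [-1.204, 1.202, -1.212]
wrist_force: [-2.1, 0.8, 7.9]
finger_gap: 0.165
time_s: 8.05
tool_pos: [555.1, 198.3, 248.9]
tcp_rot: [-1.199, 1.199, -1.214]
wrist_force: [-0.5, 1.9, 9.9]
finger_gap: 0.164
t 8.05 p [555.1 198.3 248.9] y [ 0.014  0.002 -1.   ] jaw deg 0.1 F [-0.53  1.95  9.86] gap 0.164 q [ 0.23  0.2   0.27  1.62 -0.    1.8 ]
units to go [-0.39 -0.03 -0.1 ]
```

```bash
python3 -m handwheel '[[0.1,0.01,0.05,0,0,0,8],[0.1,0.01,0.03,0,0,0,8],[0.1,0,0.02,0,0,0,8],[0.08,0,0.01,0,0,0,8],[0.07,0,0.01,0,0,0,8]]' && python3 -m handwheel '[[0.07,0,0,0,0,0,8],[0.07,0,0,0,0,0,8],[0.07,0,0,0,0,0,8],[0.07,0,0,0,0,0,8],[0,0,0,0,0,0,8]]'
python3 -c "
from h import *; st()"
```

```text
time_s: 8.55
tool_pos: [565.7, 198.5, 250.8]
tcp_rot: [-1.201, 1.2, -1.214]
wrist_force: [0.8, 1.9, 6.4]
finger_gap: 0.166
time_s: 9.05
tool_pos: [573.3, 198.6, 251.6]
tcp_rot: [-1.199, 1.199, -1.214]
wrist_force: [1.8, 2.2, 8.0]
finger_gap: 0.168
t 9.05 p [573.3 198.6 251.6] y [ 0.014  0.001 -1.   ] jaw deg 0.1 F [1.81 2.21 7.97] gap 0.168 q [ 0.22  0.25  0.33  1.63 -0.    1.79]
```

```bash
cat > ok.py <<'E'
import sys; from rig import ctrl
sys.exit(ctrl.observe()['wrist_force'][0] < float(sys.argv[1]))
E
python3 -m handwheel '[[0.06,0,0,0,0,0,8],[0.06,0,0,0,0,0,8],[0.06,0,0,0,0,0,8],[0.06,0,0,0,0,0,8]]' && python3 ok.py 0.3 && python3 -m handwheel '[[0.06,0,0,0,0,0,8],[0.06,0,0,0,0,0,8],[0.06,0,-0.01,0,0,0,8],[0.06,0,0,0,0,0,8]]' && python3 ok.py 0.3 && python3 -m handwheel '[[0.06,0,0,0,0,0,8],[0.06,0,-0.01,0,0,0,8],[0.06,0,0,0,0,0,8],[0.06,0,-0.01,0,0,0,8]]' && python3 ok.py 0.3 && python3 -m handwheel '[[0.06,0,0,0,0,0,8],[0.06,0,-0.01,0,0,0,8],[0.06,0,0,0,0,0,8],[0.06,0,-0.01,0,0,0,8]]'
python3 -c "
from h import *; st()"
```

```text
time_s: 9.45
tool_pos: [579.3, 198.7, 251.9]
tcp_rot: [-1.198, 1.198, -1.214]
wrist_force: [0.9, 2.3, 10.1]
finger_gap: 0.163
t 9.45 p [579.3 198.7 251.9] y [ 0.014  0.001 -1.   ] jaw deg 0.1 F [ 0.94  2.27 10.06] gap 0.163 q [ 0.22  0.27  0.35  1.64 -0.    1.79]False
```

```bash
sed -i 's/sys.exit(\(.*\))$/sys.exit(int(\1))/' ok.py; 
python3 -m handwheel '[[0.06,0,0.03,0,0,0,8],[0.06,0,0.02,0,0,0,8],[0.06,0,0,0,0,0,8],[0.06,0,0,0,0,0,8]]' && python3 ok.py 0 && python3 -m handwheel '[[0.06,0,0,0,0,0,8],[0.06,0,0,0,0,0,8],[0.06,0,-0.01,0,0,0,8],[0.06,0,0,0,0,0,8]]' && python3 ok.py 0 && python3 -m handwheel '[[0.06,0,0,0,0,0,8],[0.06,0,-0.01,0,0,0,8],[0.06,0,0,0,0,0,8]]' && python3 ok.py 0 && python3 -m handwheel '[[0.06,0,-0.01,0,0,0,8],[0.06,0,-0.01,0,0,0,8],[0.06,0,-0.01,0,0,0,8]]'
python3 -c "
from h import *; st()"
```

```text
time_s: 9.85
tool_pos: [585.1, 198.8, 252.1]
tcp_rot: [-1.199, 1.199, -1.213]
wrist_force: [1.6, 2.2, 7.0]
finger_gap: 0.163
time_s: 10.25
tool_pos: [591.2, 198.9, 252.0]
tcp_rot: [-1.199, 1.199, -1.213]
wrist_force: [1.9, 2.9, 7.0]
finger_gap: 0.166
time_s: 10.55
tool_pos: [595.8, 199.0, 251.7]
tcp_rot: [-1.199, 1.199, -1.213]
wrist_force: [2.1, 2.8, 6.2]
finger_gap: 0.164
time_s: 10.85
tool_pos: [599.3, 199.0, 251.4]
tcp_rot: [-1.2, 1.2, -1.212]
wrist_force: [-1.9, 1.9, 9.7]
finger_gap: 0.17
t 10.85 p [599.3 199.  251.4] y [ 0.012  0.002 -1.   ] jaw deg 0.1 F [-1.92  1.88  9.66] gap 0.17 q [ 0.21  0.32  0.42  1.65 -0.    1.78]
```

```bash

python3 -m handwheel '[[-0.04,0,0.02,0,0,0,8],[0,0,0.02,0,0,0,8],[0,0,0,0,0,0,8],[0,0,0,0,0,0,8]]'
python3 -c "
from h import *; st()"
```

```text
time_s: 11.25
tool_pos: [598.7, 199.0, 251.5]
tcp_rot: [-1.2, 1.2, -1.213]
wrist_force: [2.3, 3.0, 7.2]
finger_gap: 0.165
t 11.25 p [598.7 199.  251.5] y [ 0.012  0.002 -1.   ] jaw deg 0.1 F [2.28 2.98 7.18] gap 0.165 q [ 0.22  0.32  0.41  1.65 -0.    1.78]
```

```bash

python3 -m handwheel '[[0.03,0,0,0,0,0,8],[0,0,0,0,0,0,8]]' && python3 -m handwheel '[[0.03,0,0,0,0,0,8],[0,0,0,0,0,0,8]]' && python3 ok.py -0.8 && python3 -m handwheel '[[0.03,0,0,0,0,0,8],[0,0,0,0,0,0,8]]'  && python3 ok.py -0.8 && python3 -m handwheel '[[0.03,0,0,0,0,0,8],[0,0,0,0,0,0,8]]'
```

```text
time_s: 11.45
tool_pos: [598.9, 199.0, 251.5]
tcp_rot: [-1.201, 1.201, -1.212]
wrist_force: [0.6, 2.0, 7.6]
finger_gap: 0.166
time_s: 11.65
tool_pos: [599.2, 199.0, 251.4]
tcp_rot: [-1.202, 1.202, -1.212]
wrist_force: [-0.2, 3.4, 9.3]
finger_gap: 0.165
time_s: 11.85
tool_pos: [599.6, 199.0, 251.4]
tcp_rot: [-1.202, 1.202, -1.211]
wrist_force: [-1.0, 2.7, 7.6]
finger_gap: 0.164
```

```bash

python3 -m handwheel '[[-0.02,0,0,0,0,0,8],[0,0,0,0,0,0,11],[0,0,0,0,0,0,14],[0,0,0,0,0,0,17],[0,0,0,0,0,0,20]]' && python3 -m handwheel '[[0,0,0,0,0,0,24],[0,0,0,0,0,0,28],[0,0,0,0,0,0,32],[0,0,0,0,0,0,34],[0,0,0,0,0,0,34]]'
python3 -c "
from h import *; st(); snap('side','s2')
f=cv2.imread('pics/s2.png')[130:350,200:420]; cv2.imwrite('pics/s2z.png',cv2.resize(f,None,fx=2.7,fy=2.7))"
```

```text
time_s: 12.35
tool_pos: [598.0, 197.8, 247.5]
tcp_rot: [-1.209, 1.206, -1.211]
wrist_force: [1.3, 0.6, -0.0]
finger_gap: 0.232
time_s: 12.85
tool_pos: [596.9, 198.6, 246.4]
tcp_rot: [-1.21, 1.208, -1.208]
wrist_force: [-0.2, 0.5, 0.1]
finger_gap: 0.393
t 12.85 p [596.9 198.6 246.4] y [-0. -0. -1.] jaw deg 0.1 F [-0.25  0.55  0.09] gap 0.393 q [ 0.21  0.33  0.41  1.66 -0.    1.78]
```

View pics/s2z.png

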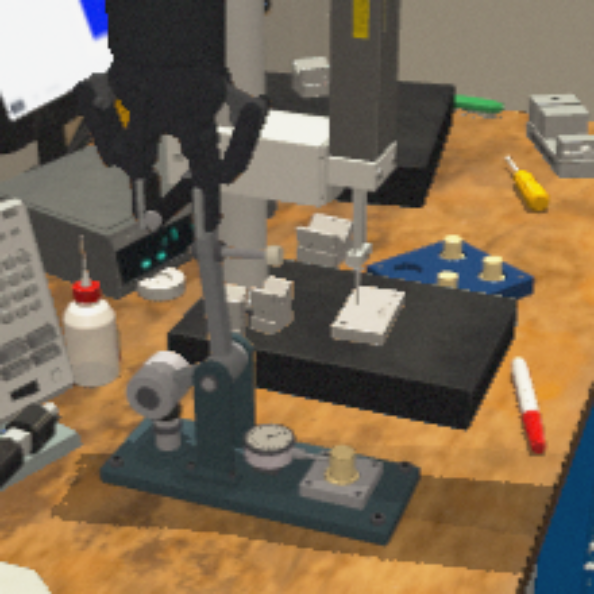

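The arm lies back with its counterweight on the buffer, the gripper reads zero force, and the bush is upright in the nest at crop (342,465). Next I'll retreat straight up, then go over the bush and turn the jaws along y.

```bash
python3 -m handwheel '[[0.02,0,0.2,0,0,0,36],[0,0,0.4,0,0,0,38],[0,0,0.6,0,0,0,40],[0,0,0.8,0,0,0,40],[0,0,0.8,0,0,0,40]]' && python3 -m handwheel '[[-0.4,-0.18,0,0,0,0.8,40],[-0.5,-0.2,0,0,0,0.9,40],[-0.5,-0.2,0,0,0,1,40],[-0.5,-0.2,0,0,0,1,40],[-0.5,-0.2,0,0,0,1,40]]' && python3 -m handwheel '[[-0.4,-0.2,0,0,0,1,40],[-0.4,-0.2,0,0,0,1,40],[-0.4,-0.2,0,0,0,1,40],[-0.4,-0.2,0,0,0,1,40],[-0.3,-0.12,0,0,0,1,40]]' && python3 -m handwheel '[[0,0,0,0,0,1,40],[0,0,0,0,0,1,40],[0,0,0,0,0,1,40],[0,0,0,0,0,1,40],[0,0,0,0,0,1,40]]' && python3 -m handwheel '[[0,0,-0.5,0,0,0.4,40],[0,0,-1,0,0,0,40],[0,0,-1,0,0,0,40],[0,0,-1,0,0,0,40],[0,0,-0.8,0,0,0,40]]' && python3 -m handwheel '[[0,0,-0.7,0,0,0,40],[0,0,-0.5,0,0,0,40],[0,0,0,0,0,0,40]]'
python3 -c "
from h import *; st([490.4,151,180]);snap('wrist','w3')"
```

```text
time_s: 13.4
tool_pos: [597.4, 198.7, 318.2]
tcp_rot: [-1.209, 1.208, -1.208]
wrist_force: [0.1, 0.4, 0.4]
finger_gap: 0.469
time_s: 13.9
tool_pos: [537.2, 174.0, 317.9]
tcp_rot: [-1.403, 0.834, -0.836]
wrist_force: [0.5, -0.9, -0.0]
finger_gap: 0.469
time_s: 14.4
tool_pos: [489.6, 150.9, 318.1]
tcp_rot: [-1.527, 0.429, -0.432]
wrist_force: [-0.6, -0.1, -0.1]
finger_gap: 0.467
time_s: 14.9
tool_pos: [490.1, 151.2, 317.9]
tcp_rot: [-1.57, 0.019, -0.021]
wrist_force: [0.2, 0.5, -0.3]
finger_gap: 0.475
time_s: 15.4
tool_pos: [490.0, 151.2, 208.8]
tcp_rot: [-1.571, -0.01, 0.009]
wrist_force: [0.8, -0.5, -0.0]
finger_gap: 0.471
time_s: 15.7
tool_pos: [489.1, 151.0, 177.8]
tcp_rot: [-1.571, -0.007, 0.012]
wrist_force: [0.7, 0.1, -0.6]
finger_gap: 0.469
t 15.7 p [489.1 151.  177.8] y [-0.003 -0.    -1.   ] jaw deg 90.7 F [ 0.69  0.06 -0.56] gap 0.469 q [ 0.17  0.01 -0.08  1.48 -0.    0.16]
units to go [ 0.05 -0.    0.09]
```

View pics/w3.png

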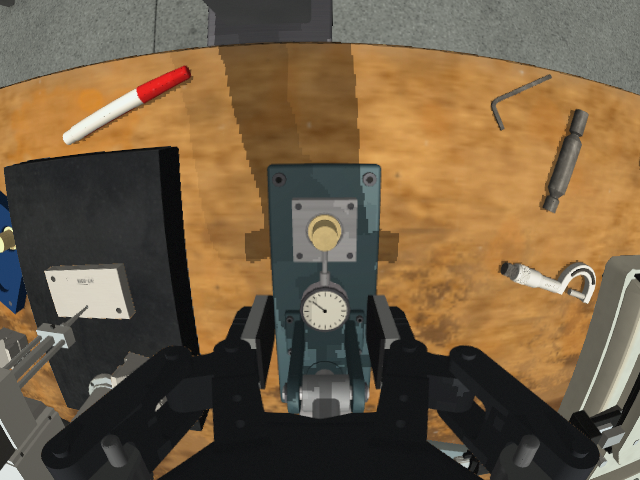

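The bush's top is at about (324,234) in the wrist view, inside the nest block (u 292–357, v 199–263). The dial stylus reaches toward it, and both fingers are clear.

```bash
python3 - <<'E'
from h import *
c=load('w3')
for n,u,v,z in [('bush top',325,237,44),('nestA',292,199,24),('nestB',357,199,24),('nestC',358,262,24),('nestD',292,262,24)]: print(n,at_z(c,u,v,z,True).round(1))
f=c['frame'].astype(int)[205:265,295:355]; m=(f[:,:,0]-f[:,:,2]>70); v,u=np.nonzero(m); print('brass bbox',u.min()+295,u.max()+295,v.min()+205,v.max()+205)
print(proj(c,[490.4,151,44],True),proj(c,[490.4,151,24],True), proj(c,[480.9,151,44],True),proj(c,[499.9,151,44],True))
E
```

```text
bush top [488.9 153.4  44. ]
nestA [465.  128.1  24. ]
nestB [464.3 177.6  24. ]
nestC [515.5 180.5  24. ]
nestD [516.2 127.7  24. ]
brass bbox 309 340 216 249
(321.66321284044506, 238.96888811679054) (321.58626947699486, 231.3659185975022) (321.8550876914605, 226.3356087154137) (321.47400750455563, 251.34215928181834)
```

```bash
python3 -m handwheel '[[0.04,0.06,-0.6,0,0,0,36],[0,0,-0.8,0,0,0,36],[0,0,-0.8,0,0,0,36],[0,0,-0.6,0,0,0,36],[0,0,0,0,0,0,36]]'
python3 - <<'E'
from h import *
st([490.3,152.5,45]); c=snap('wrist','w4')
u0,v0=proj(c,[490,152.5,44],True); print(u0,v0); u0,v0=int(u0),int(v0)
f=c['frame'].astype(int)[v0-35:v0+35,u0-45:u0+45]; m=(f[:,:,0]-f[:,:,2]>70); v,u=np.nonzero(m); print('brass',u.min()+u0-45,u.max()+u0-45,v.min()+v0-35,v.max()+v0-35)
cv2.imwrite('pics/w4z.png',cv2.resize(c['frame'][v0-110:v0+110,u0-140:u0+140,::-1],None,fx=2.5,fy=2.5))
E
```

```text
time_s: 16.25
tool_pos: [489.5, 152.5, 106.6]
tcp_rot: [-1.571, -0.006, 0.013]
wrist_force: [-0.9, -0.5, -0.6]
finger_gap: 0.425
t 16.25 p [489.5 152.5 106.6] y [-0.004 -0.001 -1.   ] jaw deg 90.7 F [-0.88 -0.46 -0.55] gap 0.425 q [ 0.17  0.04 -0.2   1.34  0.    0.16]
units to go [ 0.03 -0.   -2.47]
322.1422970108841 276.3416202822159
brass 302 343 244 290
```

View pics/w4z.png

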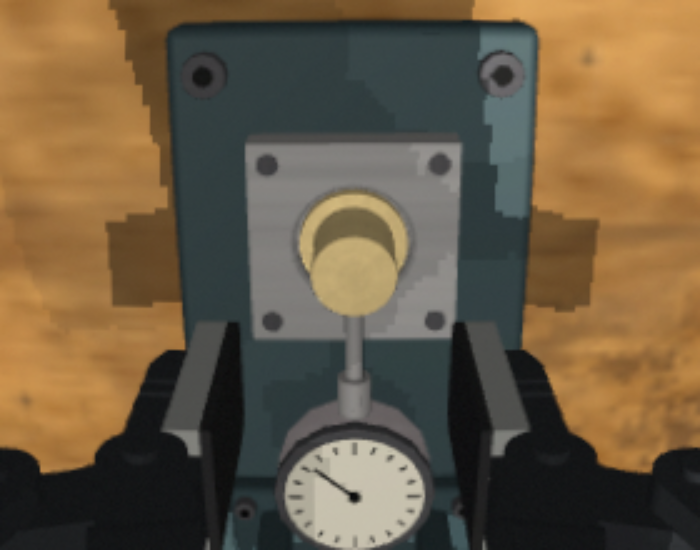

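```bash
python3 -m handwheel '[[0.03,0.05,-0.6,0,0,0,36],[0,0,-0.6,0,0,0,36],[0,0,-0.5,0,0,0,36],[0,0,-0.4,0,0,0,36],[0,0,-0.2,0,0,0,34]]' && python3 -m handwheel '[[0,0,-0.06,0,0,0,30],[0,0,0,0,0,0,28]]'
python3 -c "
from h import *; st([490.3,153.7,45])"
```

```text
time_s: 16.8
tool_pos: [491.5, 153.9, 50.9]
tcp_rot: [-1.571, -0.009, 0.01]
wrist_force: [-0.3, -0.7, 0.0]
finger_gap: 0.4
time_s: 17.0
tool_pos: [491.9, 154.0, 50.3]
tcp_rot: [-1.571, -0.01, 0.009]
wrist_force: [0.7, -1.3, -0.4]
finger_gap: 0.328
t 17.0 p [491.9 154.   50.3] y [ 0.  0. -1.] jaw deg 90.7 F [ 0.66 -1.28 -0.37] gap 0.328 q [ 0.17  0.08 -0.27  1.22  0.    0.16]
units to go [-0.06 -0.01 -0.21]
```

```bash
python3 -m handwheel '[[-0.06,0,-0.08,0,0,0,28],[0,0,-0.08,0,0,0,28],[0,0,0,0,0,0,28]]' && python3 -m handwheel '[[0,0,0,0,0,0,24],[0,0,0,0,0,0,22],[0,0,0,0,0,0,20]]'
python3 -c "
from h import *; st([490.3,153.7,45])"
```

```text
time_s: 17.3
tool_pos: [490.1, 153.9, 46.1]
tcp_rot: [-1.571, -0.009, 0.009]
wrist_force: [-0.5, -0.0, -0.2]
finger_gap: 0.33
time_s: 17.6
tool_pos: [490.3, 154.1, 46.4]
tcp_rot: [-1.57, -0.01, 0.009]
wrist_force: [0.3, -0.2, 1.4]
finger_gap: 0.24
t 17.6 p [490.3 154.1  46.4] y [ 0.  0. -1.] jaw deg 90.7 F [ 0.32 -0.17  1.43] gap 0.24 q [ 0.17  0.08 -0.28  1.21  0.    0.16]
units to go [-0.   -0.02 -0.05]
```

```bash
python3 -m handwheel '[[0,0,0,0,0,0,18],[0,0,0,0,0,0,16],[0,0,0,0,0,0,14],[0,0,0,0,0,0,10],[0,0,0,0,0,0,10]]' && python3 -m handwheel '[[0,0,0,0,0,0,10],[0,0,0,0,0,0,10]]'
python3 -c "
from h import *; st([490.3,153.7,45])"
```

```text
time_s: 18.1
tool_pos: [490.4, 154.1, 46.4]
tcp_rot: [-1.57, -0.01, 0.009]
wrist_force: [-1.4, 0.5, 3.8]
finger_gap: 0.23
time_s: 18.3
tool_pos: [490.4, 154.1, 46.4]
tcp_rot: [-1.571, -0.01, 0.009]
wrist_force: [-1.7, 1.1, 4.6]
finger_gap: 0.23
t 18.3 p [490.4 154.1  46.4] y [ 0.001  0.    -1.   ] jaw deg 90.7 F [-1.73  1.1   4.63] gap 0.23 q [ 0.17  0.08 -0.28  1.21  0.    0.16]
units to go [-0.01 -0.01 -0.06]
```

```bash
python3 -m handwheel '[[0,0,0.1,0,0,0,10],[0,0,0.2,0,0,0,10],[0,0,0.3,0,0,0,10],[0,0,0.5,0,0,0,10],[0,0,0.7,0,0,0,10]]' && python3 -m handwheel '[[0,0,0.8,0,0,0,10],[0,0,0.8,0,0,0,10],[0,0,0.8,0,0,0,10],[-0.3,-0.2,0.8,0,0,0.2,10],[-0.6,-0.5,0.5,0,0,0.2,10]]' && python3 -m handwheel '[[-0.8,-0.8,0,0,0,0.3,10],[-0.8,-0.8,0,0,0,0.3,10],[-0.5,-0.9,0,0,0,0.3,10],[-0.3,-0.9,0,0,0,0.3,10],[0,-0.9,0,0,0,0,10]]' && python3 -m handwheel '[[0,-0.9,0,0,0,0,10],[0,-0.9,0,0,0,0,10],[0,-0.9,0,0,0,0,10],[0,-0.9,0,0,0,0,10],[0,-0.9,0,0,0,0,10]]' && python3 -m handwheel '[[0,-0.9,0,0,0,0,10],[0,-0.9,0,0,0,0,10],[0,-0.9,0,0,0,0,10],[0,-0.8,0,0,0,0,10],[0,-0.6,0,0,0,0,10]]' && python3 -m handwheel '[[0,0,0,0,0,0,10]]'
python3 -c "
from h import *; st([552.2,-214.7,150])"
```

```text
time_s: 18.8
tool_pos: [489.5, 153.7, 91.3]
tcp_rot: [-1.571, -0.008, 0.011]
wrist_force: [0.2, 0.7, -0.6]
finger_gap: 0.228
time_s: 19.3
tool_pos: [469.0, 136.8, 186.5]
tcp_rot: [-1.57, -0.047, 0.04]
wrist_force: [-0.2, -0.2, -0.3]
finger_gap: 0.232
time_s: 19.8
tool_pos: [407.0, 28.2, 184.8]
tcp_rot: [-1.567, -0.143, 0.141]
wrist_force: [-0.5, 0.0, -0.8]
finger_gap: 0.231
time_s: 20.3
tool_pos: [407.8, -84.6, 184.8]
tcp_rot: [-1.567, -0.142, 0.14]
wrist_force: [-0.4, -0.2, -1.0]
finger_gap: 0.229
time_s: 20.8
tool_pos: [407.8, -187.4, 184.6]
tcp_rot: [-1.567, -0.141, 0.139]
wrist_force: [-1.0, 0.3, 0.0]
finger_gap: 0.229
time_s: 20.9
tool_pos: [407.8, -187.6, 184.2]
tcp_rot: [-1.567, -0.14, 0.139]
wrist_force: [0.5, 1.7, -1.3]
finger_gap: 0.233
t 20.9 p [ 407.8 -187.6  184.2] y [ 0.001 -0.001 -1.   ] jaw deg 100.1 F [ 0.54  1.74 -1.3 ] gap 0.233 q [-0.58 -0.16 -0.23  1.5  -0.   -0.76]
units to go [ 5.77 -1.08 -1.37]
```

```bash
python3 -m handwheel '[[0.5,-0.2,0,0,0,0,10],[0.8,-0.2,0,0,0,0,10],[0.9,-0.2,0,0,0,0,10],[0.9,-0.2,0,0,0,0,10],[0.9,-0.2,0,0,0,0,10]]' && python3 -m handwheel '[[0.8,-0.08,-0.3,0,0,0,10],[0.6,0,-0.4,0,0,0,10],[0.37,0,-0.5,0,0,0,10],[0,0,-0.2,0,0,0,10],[0,0,0,0,0,0,10]]'
python3 - <<'E'
from h import *
st([552.2,-214.7,37.5]); c=snap('wrist','w5')
for n,p in [('pocket18',[552.2,-214.7,18]),('b',[519.9,-263.2,35]),('d',[502.4,-182.4,35]),('c',[470.2,-230.4,35])]: print(n,proj(c,p,True))
E
```

```text
time_s: 21.4
tool_pos: [508.6, -210.2, 183.9]
tcp_rot: [-1.566, -0.142, 0.142]
wrist_force: [0.9, -0.1, -0.5]
finger_gap: 0.233
time_s: 21.9
tool_pos: [550.6, -212.1, 147.0]
tcp_rot: [-1.564, -0.139, 0.144]
wrist_force: [-0.1, -0.3, -0.6]
finger_gap: 0.229
t 21.9 p [ 550.6 -212.1  147. ] y [-0.004  0.002 -1.   ] jaw deg 100.3 F [-0.05 -0.28 -0.58] gap 0.229 q [-0.48  0.22  0.09  1.44 -0.   -0.66]
units to go [ 0.06 -0.11 -4.38]
pocket18 (316.97669402461804, 240.88803648211754)
b (252.1040108616826, 189.16002835911058)
d (379.83956523875247, 184.97161025502024)
c (315.53650407786506, 121.41263689169493)
```

View pics/w5.png

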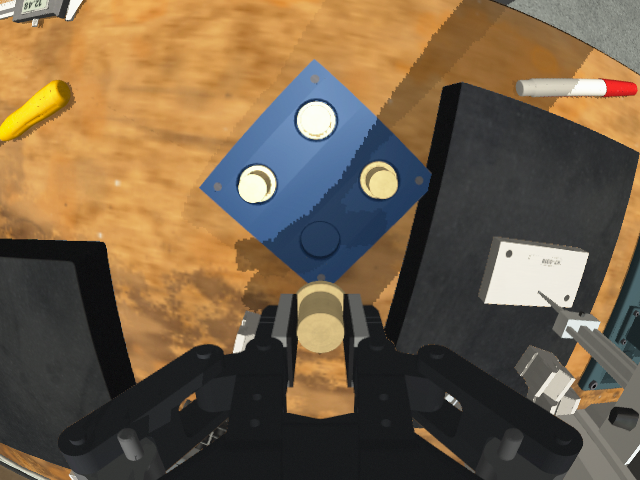

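```bash
python3 - <<'E'
from h import *
c=load('w5'); g=cv2.cvtColor(c['frame'],cv2.COLOR_RGB2BGR)
P=at_z(c,320.5,238.5,18,True); print('pocket',P)
for n,u,v in (('b',254,187),('d',381,181.5),('c',317,119)): print(n,at_z(c,u,v,35,True).round(1))
cs=[at_z(c,*q,18,True) for q in((315,60),(200,187),(433,177))]; print(np.round(cs,1),'centre from L,R corners',np.mean(cs[1:],0))
cv2.imwrite('pics/w5z.png',cv2.resize(g[90:290,190:440],None,fx=3,fy=3,interpolation=cv2.INTER_CUBIC))
E
```

```text
pocket [ 549.99543347 -212.54990402   18.        ]
b [ 518.3 -262.2   35. ]
d [ 500.  -182.1   35. ]
c [ 468.5 -229.8   35. ]
[[ 428.4 -238.6   18. ]
 [ 527.7 -303.7   18. ]
 [ 491.1 -142.8   18. ]] centre from L,R corners [ 509.37346469 -223.22945478   18.        ]
```

View pics/w5z.png

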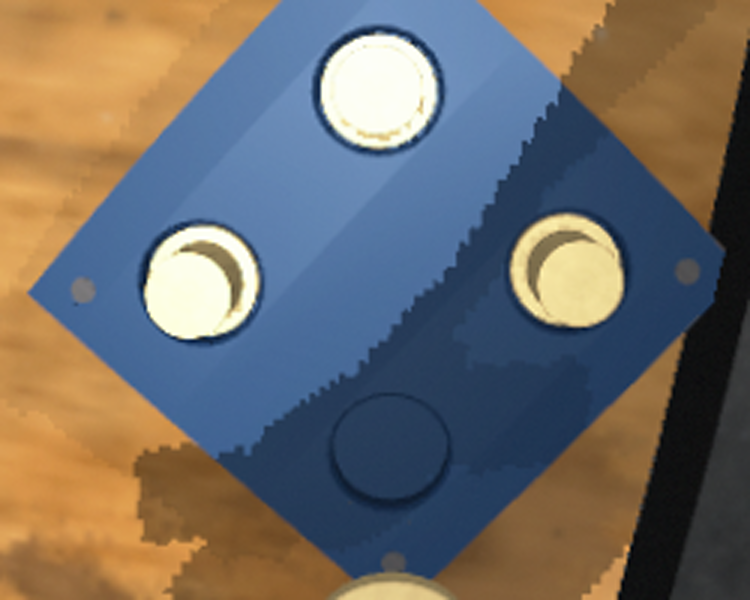

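```bash
python3 - <<'E'
from h import *
c=load('w5')
P=[at_z(c,*zp(u,v,190,90,3),18,True) for u,v in((390.5,449),(201,281.5),(378,90),(568,271))]
print(np.round(P,1),[round(float(np.linalg.norm(P[i]-P[(i+1)%4])),1) for i in range(4)],'free from others',P[1]+P[3]-P[2])
st(P[0].tolist()[:2]+[37.5])
E
```

```text
[[ 550.7 -212.9   18. ]
 [ 518.8 -263.2   18. ]
 [ 468.8 -230.7   18. ]
 [ 501.2 -180.5   18. ]] [59.6, 59.6, 59.8, 59.2] free from others [ 551.16918391 -212.9069977    18.        ]
t 21.95 p [ 550.9 -212.4  148. ] y [-0.002  0.001 -1.   ] jaw deg 100.3 F [-0.32  0.34  0.15] gap 0.228 q [-0.48  0.22  0.09  1.44 -0.   -0.66]
units to go [-0.01 -0.02 -4.42]
```

```bash
python3 -m handwheel '[[0,-0.01,-0.5,0,0,0,10],[0,0,-0.7,0,0,0,10],[0,0,-0.7,0,0,0,10],[0,0,-0.7,0,0,0,10],[0,0,-0.6,0,0,0,10]]' && python3 -m handwheel '[[0,0,-0.4,0,0,0,10],[0,0,-0.2,0,0,0,10],[0,0,0,0,0,0,10],[0,0,0,0,0,0,10]]'
python3 -c "
from h import *; st([551.1,-212.7,44.4])"
```

```text
time_s: 22.45
tool_pos: [551.2, -213.3, 67.5]
tcp_rot: [-1.566, -0.14, 0.141]
wrist_force: [0.3, -0.0, -0.3]
finger_gap: 0.231
time_s: 22.85
tool_pos: [552.4, -213.6, 54.3]
tcp_rot: [-1.567, -0.142, 0.14]
wrist_force: [0.5, -0.4, 0.4]
finger_gap: 0.229
t 22.85 p [ 552.4 -213.6   54.3] y [ 0.001 -0.001 -1.   ] jaw deg 100.3 F [ 0.48 -0.41  0.38] gap 0.229 q [-0.48  0.27 -0.05  1.25 -0.   -0.66]
units to go [-0.05  0.03 -0.4 ]
```

```bash
python3 -m handwheel '[[-0.05,0.03,-0.1,0,0,0,10],[0,0,-0.1,0,0,0,10],[0,0,-0.1,0,0,0,10],[0,0,0,0,0,0,10]]' && python3 -m handwheel '[[0,0,-0.06,0,0,0,10],[0,0,-0.06,0,0,0,10],[0,0,0,0,0,0,10]]'
python3 -c "
from h import *; st([551.1,-212.7,44.4])"
```

```text
time_s: 23.25
tool_pos: [550.4, -212.4, 45.6]
tcp_rot: [-1.566, -0.14, 0.141]
wrist_force: [0.8, 0.1, -0.2]
finger_gap: 0.228
time_s: 23.55
tool_pos: [550.8, -212.5, 42.9]
tcp_rot: [-1.566, -0.141, 0.141]
wrist_force: [-0.1, 0.0, -1.0]
finger_gap: 0.231
t 23.55 p [ 550.8 -212.5   42.9] y [ 0.  0. -1.] jaw deg 100.3 F [-0.13  0.04 -1.02] gap 0.231 q [-0.48  0.27 -0.07  1.23  0.   -0.66]
units to go [ 0.01 -0.01  0.06]
```

```bash
python3 -m handwheel '[[0,0,-0.06,0,0,0,10],[0,0,-0.06,0,0,0,10],[0,0,0,0,0,0,10]]' && python3 -m handwheel '[[0,0,-0.04,0,0,0,10],[0,0,-0.03,0,0,0,10],[0,0,0,0,0,0,10]]'
python3 -c "
from h import *; st([551.1,-212.7,37.4])"
```

```text
time_s: 23.85
tool_pos: [550.8, -212.5, 39.9]
tcp_rot: [-1.566, -0.141, 0.141]
wrist_force: [0.5, 0.5, -0.7]
finger_gap: 0.229
time_s: 24.15
tool_pos: [550.8, -212.5, 38.3]
tcp_rot: [-1.566, -0.141, 0.141]
wrist_force: [-0.1, 0.8, -1.5]
finger_gap: 0.229
t 24.15 p [ 550.8 -212.5   38.3] y [ 0.  0. -1.] jaw deg 100.3 F [-0.06  0.77 -1.53] gap 0.229 q [-0.48  0.27 -0.07  1.22  0.   -0.66]
units to go [ 0.01 -0.01 -0.03]
```

Almost home, with no contact forces. I'll go down the last millimetre until it touches.

```bash
python3 -m handwheel '[[0,0,-0.03,0,0,0,10],[0,0,0,0,0,0,10]]' && python3 -m handwheel '[[0,0,-0.03,0,0,0,10],[0,0,0,0,0,0,10]]'
python3 -c "
from h import *; st([551.1,-212.7,37.4])"
```

```text
time_s: 24.35
tool_pos: [550.8, -212.6, 37.6]
tcp_rot: [-1.566, -0.141, 0.141]
wrist_force: [0.0, -1.0, -1.4]
finger_gap: 0.23
time_s: 24.55
tool_pos: [550.9, -212.6, 37.5]
tcp_rot: [-1.566, -0.141, 0.141]
wrist_force: [-0.3, 1.1, 3.1]
finger_gap: 0.227
t 24.55 p [ 550.9 -212.6   37.5] y [ 0. -0. -1.] jaw deg 100.3 F [-0.34  1.09  3.14] gap 0.227 q [-0.48  0.27 -0.07  1.22  0.   -0.66]
units to go [ 0.01 -0.01 -0.  ]
```

```bash
python3 -m handwheel '[[0,0,0,0,0,0,20],[0,0,0,0,0,0,22],[0,0,0,0,0,0,26],[0,0,0,0,0,0,30],[0,0,0,0,0,0,34]]' && python3 -m handwheel '[[0,0,0.2,0,0,0,36],[0,0,0.4,0,0,0,36],[0,0,0.6,0,0,0,36],[0,0,0.8,0,0,0,36],[0,0,0.8,0,0,0,36]]' && python3 -m handwheel '[[0,0,0.8,0,0,0,36],[0,0,0.8,0,0,0,36],[-0.5,0,0.4,0,0,0,36],[-0.8,0,0,0,0,0,36],[-0.4,0,0,0,0,0,36]]' && python3 -m handwheel '[[0,0,0,0,0,0,36]]'
python3 - <<'E'
from h import *
st(); c=snap('wrist','w6'); s=snap('side','s6'); t=snap('top','t6')
x,y=map(int,proj(c,[510,-222,18],True)); a=c['frame'][max(y-110,0):max(y-110,0)+220,x-140:x+140]
b=s['frame'][190:330,230:410]; d=t['frame'][170:300,210:450]
o=np.zeros((600,790,3),np.uint8)
o[:330,:420]=cv2.resize(a,(420,330)); o[:280,425:785]=cv2.resize(b,(360,280)); o[335:595,:480]=cv2.resize(d,(480,260))
cv2.imwrite('pics/f6.png',o[:,:,::-1])
E
```

```text
time_s: 25.05
tool_pos: [550.4, -212.5, 36.3]
tcp_rot: [-1.566, -0.14, 0.141]
wrist_force: [0.2, -0.1, -0.6]
finger_gap: 0.399
time_s: 25.55
tool_pos: [551.0, -212.7, 108.9]
tcp_rot: [-1.567, -0.142, 0.14]
wrist_force: [0.4, -0.1, -0.4]
finger_gap: 0.421
time_s: 26.05
tool_pos: [508.0, -212.9, 159.2]
tcp_rot: [-1.568, -0.143, 0.139]
wrist_force: [-0.4, -0.1, -0.2]
finger_gap: 0.424
time_s: 26.15
tool_pos: [507.6, -212.7, 157.9]
tcp_rot: [-1.567, -0.141, 0.14]
wrist_force: [0.6, -0.3, -0.2]
finger_gap: 0.425
t 26.15 p [ 507.6 -212.7  157.9] y [ 0.001 -0.001 -1.   ] jaw deg 100.2 F [ 0.57 -0.34 -0.24] gap 0.425 q [-0.52  0.11 -0.02  1.44 -0.   -0.7 ]
```

View pics/f6.png

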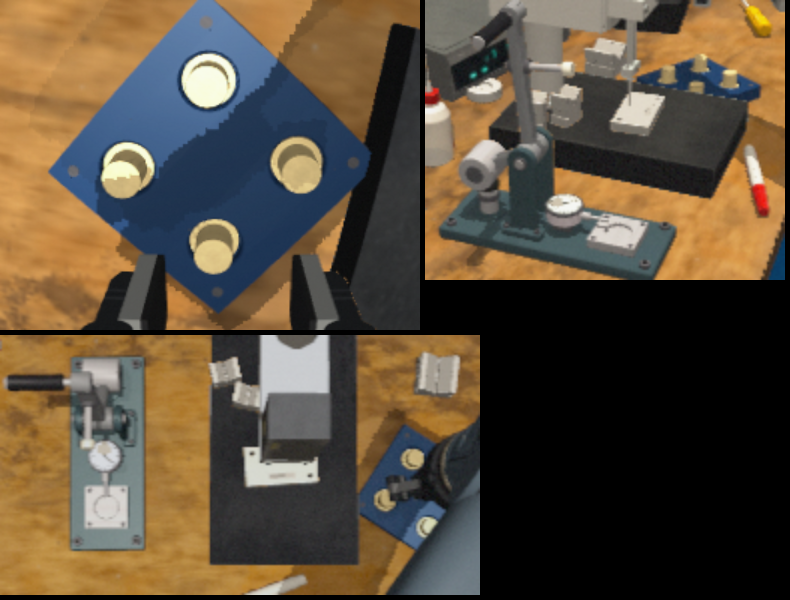

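The final composite shows the bush upright at (215,245) in its pocket, with its flange below the rim like the other three. The arm is still open on its buffer, the nest is empty, and the gripper is clear. I'm handing in.

```bash
python3 -c "
from rig import ctrl; print(ctrl.sign_off())"
```

```text
the job is handed in; nothing more can be done
None
```

The hold-down arm is open on its buffer and the bush is seated in the empty tray pocket. I handed the job in at about 26 s; the hand-in reports no verdict.

- **Arm:** I swung it past balance at about 0.5 rad/s and crept on at about 0.1 rad/s. The buffer met it at roughly 1.66 rad. I let go once the handle force was close to zero. It stayed open by itself in the later pictures.
- **Bush:** I lifted it out of the nest and lowered it into the pocket. It met the floor at the expected height (tool at 37.5 mm, 37.4 expected) with about 3 N.
- **Last checks:**
  - The bush stands upright in its pocket like the other three, and the nest is empty.
  - The gripper is clear of everything, with only noise on the force reading.
  - The V-block looked unmoved. The plug was outside my last crop, but nothing went near it after the early pictures.
- **Disagreements and limits:**
  - The top and wrist cameras differed by 2 to 3 mm across the bench. I used the wrist camera for the grasp and the pocket, and both fitted without side force.
  - There was up to about 10 N of force along the bar at the handle during the swing, below the stated limits.
  - Buffer travel was only felt through the wrist force. The most I pushed past rest was about 2 N, or roughly 0.5 mm of buffer travel.

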